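# Load the chain tensioner in a timing case

### The job

Take the orange tensioner rail out from under the low shelf, set its eye right down on the pivot pin in the timing case with its free end swung out clear of the retaining tongue, and let go so that it lies flat. Then push its free end so that it pivots on the pin, in under the tongue and against the tensioner, until the sprung plunger catches and stays pressed in with the rail lying home beside it. Leave the other things on the bench where they are.

Things in the scene. Friction and masses are not known exactly. Their poses are not given: they have to be found in the camera images.
- rail: loose tensioner rail: orange plastic arm with black shoe, right way up, 22 mm tall, 0.16 kg. Origin: under the centre of its eye, a ring 34 mm across with an upright 16 mm hole right through. x runs from eye to free end (172 mm), z up. It starts on the bench with only the first 40 to 50 mm from the eye centre sticking out from under the low shelf, eye foremost
- rail_mid (a point): underside of the rail's arm 85 mm from the eye centre, on its centre line (x 85, y 6 mm in the rail's frame). The arm is 14 mm thick with upright sides and gently bowed: centre line y = 6 mm x (1 - ((x-85)/85)^2), so 0 at both ends. +y: black shoe side, -y: side that meets the plunger
- rail_tip (a point): underside of the rail near its free end, 165 mm from the eye centre along the rail's x, 7 mm short of the end
- case: fixed aluminium timing case, an open tray 280 mm (x) by 218 mm (y), floor 10 mm and rim 42 mm above the bench; origin on the bench under its centre. Crank nose 26 mm across, 40 mm tall, at x 95, y 40 mm; flat cam boss 64 mm across, 6 mm over the floor, at x -88, y 58 mm; hold-down dogs 51 mm tall outside both short ends; the +y side is otherwise clear
- pivot (a point): foot of the pivot pin on the case floor; axes are the case's. Pin 13 mm across, 33 mm tall, the last 7 mm a cone. +x: heading (pin to free end) of the rail when home, +y: side it swings out to, up to 0.75 rad. A wall (inner radius 25, outer 32 mm, 32 mm tall) rings the pin, open only from -22 to +62 deg about +x: no room for fingers beside the rail within 40 mm of the pin
- tongue (a point): free end of the cast retaining tongue, at its underside, 26 mm over the case floor (x 70, y 20 mm from the pivot); the tongue is 18 mm wide in x, 7 mm thick, and overhangs from here to -y, where its post stands. The rail slides under it, and can be lowered past it only when swung out by 0.4 rad or more
- plunger_nose (a point): round front of the tensioner's sprung plunger, 14 mm across, 11 mm over the case floor, pointing to the case's +y out of a dark block 30 mm tall. From the pivot: x 110 mm, y 9.5 mm when fully out
- plunger (a joint): how far the plunger is pressed in, m: 0 out, 0.015 end stop. Spring 5 N at 0, 10 N at the end; its catch adds 1 to 3 N in the first 6 mm. Past 0.011 the brass catch on the block drops and holds it near 0.011; let go sooner, it springs out and pushes the rail back. The rail touches it when swung out about 0.1 rad and holds it at the catch at 0 rad
- shelf: fixed low grey steel shelf on dark feet, 220 mm (x) by 340 mm (y); origin on the bench under its centre, front edge 110 mm to its -x. Board: underside 36 mm, top 44 mm above the bench. Three blue stock bins 55 mm tall stand on it, 118 mm behind the front edge
- guide: the other part under the shelf, to be left alone: a straight green and black chain guide, 170 mm long, 22 mm tall, 12 mm thick, with a 20 mm boss at each end; origin under the boss that sticks out in front, x along it
- spanner: spanner lying on the bench, 170 mm long along x, leave alone
- paint_brush: paint brush lying on the bench, 190 mm long along x, leave alone
- sprocket: loose steel cam sprocket lying flat, 104 mm in diameter, 20 mm tall, origin under its centre, leave alone
- tape: roll of masking tape lying flat, 90 mm in diameter, 24 mm tall, origin under its centre, leave alone
- paint_tin: paint tin, 108 mm in diameter, 135 mm tall, origin under its centre, leave alone
- oil_filter: blue oil filter standing up, 76 mm in diameter, 90 mm tall, origin under its centre, leave alone
Mind the look-alikes: they are no part of the job. What is shaped like the rail but blue is not meant.

How it is judged:
By the outcome, as a careful person would: the job done as asked, in the order asked, and still so for the second after the job is handed in, with the robot touching nothing.
It also fails if it takes over 58 s, if anything falls off the work surface, if the arm or the gripper's body presses on something with over 40 N, if the wrist force passes 120 N, or if a joint passes its speed limit or range.

### The arm

A 7-joint arm with a two-finger parallel gripper is mounted at the origin on the work surface. World frame = base frame: x ahead of the robot, y to its left, z up, the work surface at z = 0. Lengths are in m, angles in degrees, forces in N, time in s.
With the tool pointing down it reaches from about 0.35 to 0.775 m from the base axis. Payload 3.1 kg.
Tool frame: the origin (TCP) lies on the centre line of the jaws, within the pads' length; the fingertips stand 17 mm ahead of it and the grasp point (between the pads) lies 2 mm behind it (robot.tip_reach is the distance from the TCP to the fingertips, in m); z points along the fingers, y is the line along which they close (so a half turn about z gives the same grasp; the last joint's range is limited). The gripper opens to 85 mm and grips with 20 to 120 N. Pads are 22 mm wide; open, the fingers measure 114 mm over their backs; the gripper's body (76 mm by 85 mm) begins 54 mm behind the grasp point. The pads swing forward as they close: fully open they stand 13 mm farther back than shut.
Start: joints at [70.606, 17.813, 0.802, 86.603, -0.252, 75.585, -1.558], TCP at [0.161, -0.526, 0.248] pointing down, gripper open.
Joint ranges: [-154.91, 154.91], [-16.99, 109.72], [-72.82, 74.43], [7.12, 147.25], [-82.49, 262.49], [11.32, 116.49], [-174.64, 174.64]. Speed limits (degrees/s): [159.86, 159.86, 180, 180, 180, 180, 180].

### API

Orientations are given as [roll, pitch, yaw] about the fixed x, y, z axes, in that order (R = Rz(yaw) Ry(pitch) Rx(roll)).
In Python, from station import robot, fingers, vision, workorder, recognise gives the robot as it stands. Calls block until the motion is done:
- robot.move_to(position, orientation): joint-space move of the TCP to a pose.
- robot.line_to(position, orientation=None, velocity=0.15, f_stop=None): straight line of the TCP; orientation=None keeps the orientation; velocity is the mean speed in m/s. With f_stop (N) it stops when the force on the tool has changed by that much, and returns True; else False.
- robot.move_j(angles): joint-space move.
- fingers.gripper_to(opening, force=None): opening from 0.0 (shut) to 1.0 (fully open); force is the grip in N (None keeps the last); returns when the fingers have stopped.
- robot.pause(seconds).
- robot.inverse_kinematics(position, orientation): joint angles nearest the present ones, or None.
- vision.grab_frame(name): name is "scene" or "top" or "wrist"; returns the picture (480x640x3 uint8, red, green, blue); there is no depth.
- vision.calibration(name): a dict with "mtx" (3x3 intrinsics, pixels), "k1" (the pictures are not rectified: a ray, as slopes to the right and down, at radius r is drawn at 1 + k1 r^2 times it, then the intrinsics apply), "extrinsics" (4x4, takes a point from world to camera coordinates); the wrist camera has in their place "T_tool_cam" (4x4, takes a point from camera to tool coordinates, whose origin is the TCP and whose axes are the flange's). Camera axes: x right, y up, looking along -z (the intrinsics and any distortion apply to the point x, -y, -z); pixel columns grow to the right and rows downward; lengths in m; the calibration is good to about 2 mm. A picture is of the moment at which its call begins: read the wrist's pose just before it. calibration takes no time and is no camera call.
A pose or a line that the arm cannot do raises robot.PlanningError and nothing moves.
- workorder.close_job(): hands the job in; it is judged then, once.
Trained networks look in the newest picture that a camera, given by its name, has taken for a name from the list of things; names that differ only in an ending like _2 or _b are one class to them, and where a whole thing is asked for, a point or a joint stands for the part that bears it (a point fixed in the world has none). Each returns a list of dicts, best first, with "p" (0 to 1); they miss things now and then, are a little off and sometimes report something else, mostly with a low value. They report only what shows in the picture. A call takes as long as a camera call. They do not tell look-alikes from the thing itself.
- recognise(label, camera): "rect" ([centre column, centre row, width, height] in pixels, round what is visible of it).
Readings, each from a call of its own:
- robot.current_time_s(): time.
- robot.current_joint_positions(): joint angles.
- robot.current_dq(): joint speeds.
- robot.current_joint_torque(): joint torques, N m.
- robot.current_tool_pos(): TCP position.
- robot.current_eef_rot(): TCP orientation.
- robot.current_contact_force(): force on the tool from outside, world axes, zero at the start.
- robot.current_torque(): the same for the moment, N m.
- robot.current_finger_gap(): opening from 0.0 (shut) to 1.0 (fully open).
- robot.current_gripper_force(): force on a finger pad.
Only numpy, scipy, OpenCV 4.12 (cv2) and the standard library are available. Lean on these libraries where they do the work, as an engineer would, in place of code of your own. Each camera call takes 0.05 s, during which the arm holds its last target. There are 200 camera calls.

## Working session

There is one attempt and no reset: what is moved stays moved. The work goes in short steps, each a Python script; the robot and the scene stay as the last script left them, time stands still between calls to the robot, and variables do not carry over. Pictures are saved under pics/ and viewed, at most 10 in all, crops included, and the job is handed in when it is done.

```bash
mkdir -p pics; ls; cat > h.py <<'E'
import numpy as np, cv2
from station import robot, fingers, vision, workorder, recognise
def grab(name,fn=None):
    im=vision.grab_frame(name)
    if fn: cv2.imwrite('pics/'+fn,im[:,:,::-1])
    return im
from scipy.spatial.transform import Rotation as Ro
def cam(name):
    c=vision.calibration(name); 
    if name=='wrist':
        T=np.eye(4);T[:3,:3]=Ro.from_euler('xyz',robot.current_eef_rot(),degrees=True).as_matrix();T[:3,3]=robot.current_tool_pos()
        E=np.linalg.inv(T@np.array(c['T_tool_cam']))
    else: E=np.array(c['extrinsics'])
    return np.array(c['mtx']),c['k1'],E
def pix2w(C,uv,z):
    K,k1,E=C
    d=np.linalg.solve(K,[uv[0],uv[1],1.])[:2]; s=d.copy()
    for _ in range(30): s=d/(1+k1*(s@s))
    W=np.linalg.inv(E); o=W[:3,3]; r=W[:3,:3]@np.array([s[0],-s[1],-1.])
    return o+r*(z-o[2])/r[2]
def w2pix(C,p):
    K,k1,E=C
    q=E[:3,:3]@np.array(p)+E[:3,3]; s=np.array([q[0],-q[1]])/-q[2]
    s=s*(1+k1*(s@s)); return (K@[s[0],s[1],1])[:2]
E
python3 - <<'E'
from h import *
a=grab('scene','s0.png');b=grab('top','t0.png')
for n in ('scene','top'):
    C=cam(n);print(n,C[0].tolist(),C[1],np.linalg.inv(C[2])[:3,3])
for l in ('rail','case','plunger','shelf','guide'):
    print(l,[(np.round(r['rect']),round(r['p'],2)) for r in recognise(l,'top')[:4]])
print(robot.current_eef_rot(),robot.current_time_s())
E
```

```text
pics
scene [[622.7875647304926, 0.0, 321.018593442519], [0.0, 622.7875647304926, 241.44305519154796], [0.0, 0.0, 1.0]] 0.031385760008111246 [1.67688854 0.55550471 1.17094256]
top [[470.37520530456055, 0.0, 322.7041067471084], [0.0, 470.37520530456055, 237.33304376371692], [0.0, 0.0, 1.0]] -0.11616377621298225 [0.41783207 0.00408074 1.23814256]
rail [(array([228., 341.,  70.,  44.]), 0.96), (array([411., 150.,  65.,  31.]), 0.85), (array([247., 227.,   9.,  27.]), 0.68)]
case [(array([398., 250.,  95., 135.]), 0.92), (array([220., 167., 134.,  91.]), 0.21)]
plunger [(array([501., 307.,  39.,  36.]), 0.44)]
shelf [(array([220., 168., 133.,  93.]), 0.97), (array([248., 229.,   8.,  26.]), 0.17)]
guide [(array([189., 225.,  11.,  26.]), 0.58)]
[-1.79967832e+02  1.56755623e-03  1.70100700e+01] 0.35
```

View pics/t0.png

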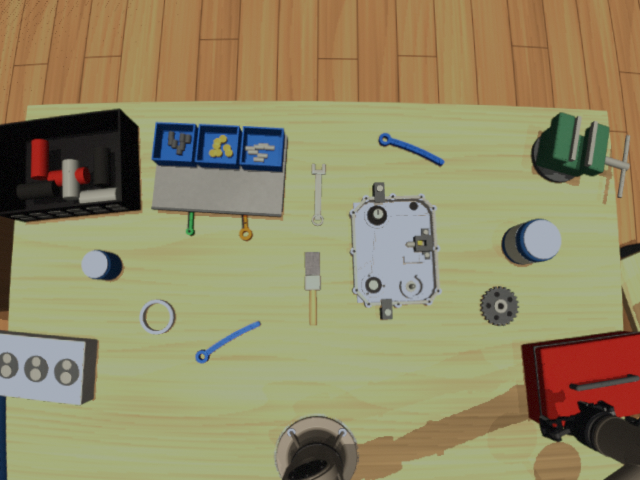

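View pics/s0.png

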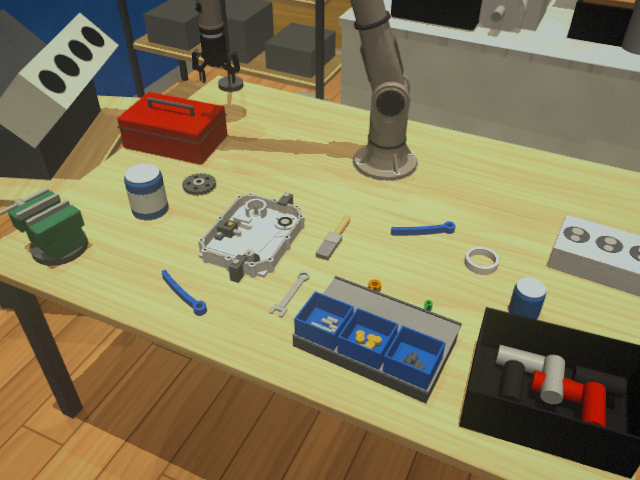

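Rail-shaped things in the top view: blue at (228,341), blue at (411,150), and orange at (247,228) with its eye sticking out of the shelf. Only the orange one fits. I'll confirm it with a crop, alongside the case.

```bash
python3 - <<'E'
from h import *
im=cv2.imread('pics/t0.png')
a=cv2.resize(im[180:325,335:455],None,fx=4,fy=4,interpolation=cv2.INTER_CUBIC)
b=cv2.resize(im[195:250,200:275],None,fx=4,fy=4,interpolation=cv2.INTER_CUBIC)
o=np.zeros((580,780,3),np.uint8);o[:,:480]=a;o[:220,480:]=b;cv2.imwrite('pics/c0.png',o)
C=cam('top')
for n,uv,z in [('eye',(246,234),.022),('eyeneck',(245.5,216),.022),('shelfL',(153,209),.044),('shelfR',(283,215),.044),('guide',(191,231),.022),('dog1',(379,190),.051),('dog2',(387,310),.051),('filter',(100,265),.09),('spann',(319,225),.01),('brush',(312,255),.02)]: print(n,pix2w(C,uv,z).round(3))
E
```

```text
eye [0.571 0.187 0.022]
eyeneck [0.618 0.189 0.022]
shelfL [0.632 0.429 0.044]
shelfR [0.618 0.09  0.044]
guide [0.577 0.332 0.022]
dog1 [ 0.685 -0.158  0.051]
dog2 [ 0.378 -0.176  0.051]
filter [0.481 0.543 0.09 ]
spann [ 0.598 -0.003  0.01 ]
brush [0.517 0.014 0.02 ]
```

View pics/c0.png

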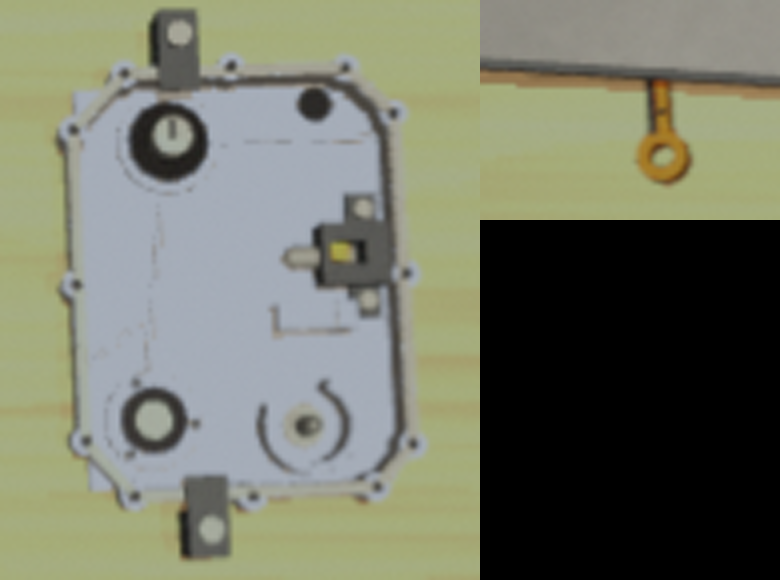

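The crop confirms the orange rail, with its eye at about (246,234) in the full top picture. The pin is near (411.7,286), and the plunger nose near (406,244) points to +y. Next I'll take close looks with the wrist camera, first at the case and then at the rail.

```bash
python3 - <<'E'
from h import *
C=cam('top')
print('pin top',pix2w(C,(411.7,286),.043),'nose',pix2w(C,(406,244),.021))
p=pix2w(C,(411.7,286),.043)
print(vision.calibration('wrist'))
robot.move_to([p[0]+.02,p[1]+.02,.28],[180,0,3]);Cw=cam('wrist');im1=grab('wrist','w1.png')
np.savez('w1.npz',K=Cw[0],k1=Cw[1],E=Cw[2])
robot.move_to([.53,.187,.22],[180,0,0]);Cw=cam('wrist');im2=grab('wrist','w2.png')
np.savez('w2.npz',K=Cw[0],k1=Cw[1],E=Cw[2])
print(w2pix(Cw,[.571,.187,.022]),robot.current_time_s(),robot.current_joint_positions())
cv2.imwrite('pics/w12.png',np.vstack([cv2.resize(im1,(560,420)),])[:,:,::-1])
E
```

```text
pin top [ 0.4380184  -0.24058596  0.043     ] nose [ 0.54793185 -0.23148784  0.021     ]
{'mtx': array([[420.14402745,   0.        , 318.98900673],
       [  0.        , 420.14402745, 245.36987167],
       [  0.        ,   0.        ,   1.        ]]), 'k1': -0.10038641287856906, 'T_tool_cam': array([[-1.06888897e-03,  9.53529634e-01,  3.01297353e-01,
         7.69603472e-02],
       [ 9.99998857e-01,  6.96999679e-04,  1.34179043e-03,
        -9.84536130e-04],
       [ 1.06943278e-03,  3.01298443e-01, -9.53529289e-01,
        -1.26082522e-01],
       [ 0.00000000e+00,  0.00000000e+00,  0.00000000e+00,
         1.00000000e+00]])}
[317.3827278  163.23764831] 3.5667 [   2.66487557   23.48901152  -32.8842191    86.37719004   13.09560055
   73.98518891 -121.87803107]
```

View pics/w1.png

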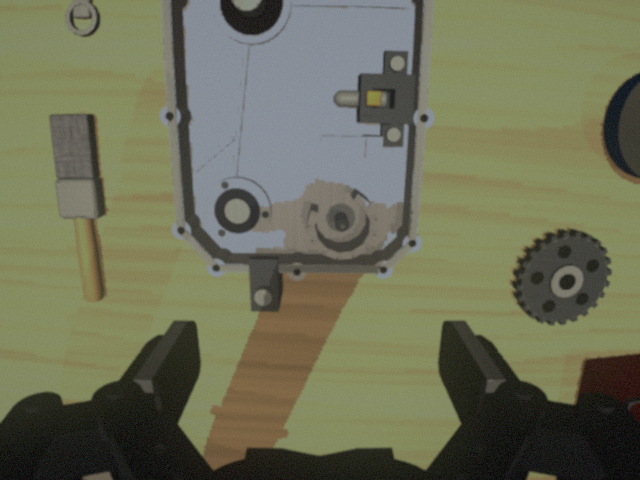

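View pics/w2.png

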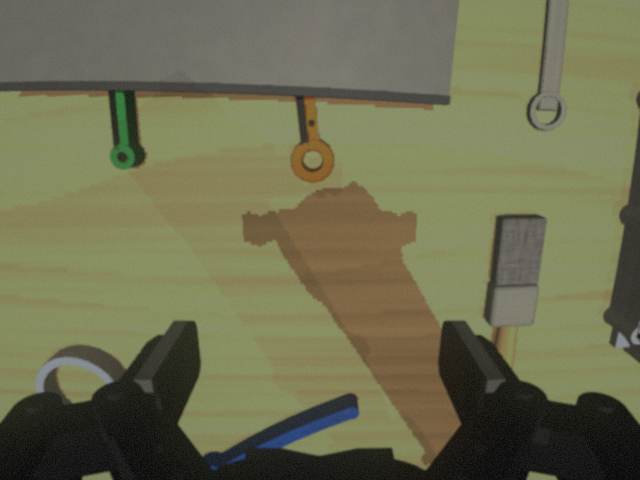

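w1 shows the pin at about (341,217), the plunger nose tip at (336,98), the cam boss at (237,210) and the dog at (263,297). w2 shows the orange eye at (312,160), with the arm leaving up-left under the shelf edge and the black shoe on the left (+y). I'll zoom in on both.

```bash
python3 - <<'E'
import cv2,numpy as np
a=cv2.imread('pics/w1.png')[70:250,290:415];b=cv2.imread('pics/w2.png')[85:195,270:355]
a=cv2.resize(a,None,fx=3.2,fy=3.2,interpolation=cv2.INTER_CUBIC);b=cv2.resize(b,None,fx=4.4,fy=4.4,interpolation=cv2.INTER_CUBIC)
o=np.zeros((580,790,3),np.uint8);o[:a.shape[0],:a.shape[1]]=a;o[:b.shape[0],410:410+b.shape[1]]=b;cv2.imwrite('pics/c1.png',o)
from h import *
def L(f): d=np.load(f);return d['K'],float(d['k1']),d['E']
C=L('w1.npz');D=L('w2.npz')
for n,c,uv,z in [('pin',C,(341,217),.043),('nose',C,(336,98),.021),('boss L',C,(170,116),.042),('rimL2',C,(182,230),.042),('rimR',C,(424,118),.042),('rimR2',C,(413,243),.042),('bossc',C,(237,210),.016),('eye',D,(312.5,160.5),.022),('arm',D,(307,100),.022),('edgeL',D,(0,90),.036),('edgeR',D,(448,103),.036)]:print(n,pix2w(c,uv,z).round(4))
E
```

```text
pin [ 0.4464 -0.241   0.043 ]
nose [ 0.5479 -0.2314  0.021 ]
boss L [ 0.5272 -0.0914  0.042 ]
rimL2 [ 0.4273 -0.0979  0.042 ]
rimR [ 0.5353 -0.3056  0.042 ]
rimR2 [ 0.4252 -0.3083  0.042 ]
bossc [ 0.442  -0.1435  0.016 ]
eye [0.5731 0.1907 0.022 ]
arm [0.6176 0.1944 0.022 ]
edgeL [0.6329 0.4249 0.036 ]
edgeR [0.6157 0.0935 0.036 ]
```

View pics/c1.png

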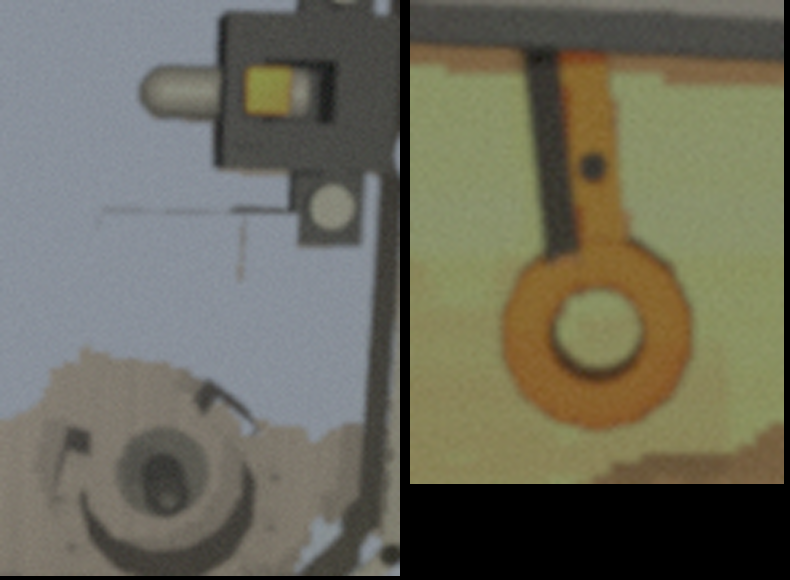

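The eye is at (0.573,0.191) and the shelf edge is about 47 mm further on, which matches the 40–50 mm given. The rail's heading is about 0°. Next: grip the arm 29 mm from the eye, drag it out, then look.

```bash
python3 - <<'E'
from h import *
for p,y in [([.508,.197,.021],180),([.508,.197,.021],-180),([.508,.197,.021],0),([.51,-.19,.1],-143),([.51,-.19,.1],217),([.51,-.19,.1],37)]:
    q=robot.inverse_kinematics(p,[180,0,y]);print(y,None if q is None else np.round(q,0))
g=np.array([.573+.029,.191+.0034,.0205]);Y=[180,0,5]
fingers.gripper_to(.5,40)
robot.move_to(g+[0,0,.06],Y); robot.line_to(g,velocity=.1,f_stop=12)
print(robot.current_tool_pos(),robot.current_contact_force())
fingers.gripper_to(0,40);print(robot.current_finger_gap(),robot.current_gripper_force())
robot.line_to(g+[-.15,0,0.0005],velocity=.1)
fingers.gripper_to(.45);robot.line_to(g+[-.15,0,.07],velocity=.25)
robot.move_to([.47,.197,.24],[180,0,0]);C=cam('wrist');grab('wrist','w3.png');np.savez('w3.npz',K=C[0],k1=C[1],E=C[2])
print(robot.current_time_s(),w2pix(C,[.423,.191,.022]),w2pix(C,[.59,.191,.022]))
E
```

```text
180 [ 19.  48. -63. 101.  49.  62.  28.]
-180 [ 19.  48. -63. 101.  49.  62.  28.]
0 [  -2.   34.  -29.  102.   21.   49. -130.]
-143 [ 60.  39. -62.  98.  37.  66. 115.]
217 [ 60.  39. -62.  98.  37.  66. 115.]
37 [ 42.  28. -31.  98.  16.  58. -48.]
[0.60251387 0.19476102 0.02118834] [ 0.73849086 -0.49523205  0.60788345]
0.15036412136390007 41.997626423835754
8.9917 [326.56151822 260.69843805] [327.34129772  53.95556539]
```

View pics/w3.png

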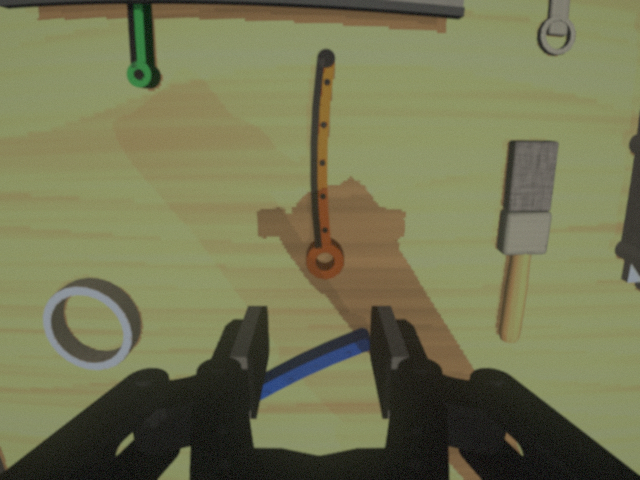

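The rail is fully out, with its eye at about (325,259) and its free end at about (326,53). I'll regrasp it at mid-arm with the camera facing the eye, then carry it above the pin and look.

```bash
python3 - <<'E'
from h import *
d=np.load('w3.npz');C=(d['K'],float(d['k1']),d['E'])
e=pix2w(C,(325,259),.022);t=pix2w(C,(326,58),.022);psi=np.arctan2(t[1]-e[1],t[0]-e[0])
print('eye',e,'tip',t,np.linalg.norm(t-e),np.degrees(psi))
D=lambda:0
d1=np.load('w1.npz');C1=(d1['K'],float(d1['k1']),d1['E'])
pin=pix2w(C1,(342.5,225.5),.043);foot=pix2w(C1,(341,216),.012);nose=pix2w(C1,(333.8,98.5),.021)
print('pin',pin,'foot',foot,'nose',nose)
c,s=np.cos(psi),np.sin(psi);R=np.array([[c,-s],[s,c]])
m=e[:2]+R@[.083,.006];yaw=np.degrees(psi)+180
g=np.array([*m,.0205])
robot.move_to(g+[0,0,.08],[180,0,yaw]);robot.line_to(g,velocity=.12,f_stop=12)
fingers.gripper_to(0,60);print(robot.current_finger_gap(),robot.current_gripper_force(),robot.current_tool_pos())
robot.line_to(g+[0,0,.12],velocity=.2)
H=np.radians(2.8)+.6;R=np.array([[np.cos(H),-np.sin(H)],[np.sin(H),np.cos(H)]])
p=pin[:2]+R@[.083,.006]
robot.move_to([*p,.12],[180,0,np.degrees(H)-180])
C=cam('wrist');grab('wrist','w4.png');np.savez('w4.npz',K=C[0],k1=C[1],E=C[2])
print(p,robot.current_time_s(),w2pix(C,[*pin[:2],.043]),w2pix(C,[*pin[:2],.12]),w2pix(C,[*pin[:2],.12-.0205+.022]))
E
```

```text
eye [0.42456246 0.19235769 0.022     ] tip [0.58704877 0.19201521 0.022     ] 0.16248666801918746 -0.1207630884835915
pin [ 0.43869476 -0.24288623  0.043     ] foot [ 0.43992276 -0.24300698  0.012     ] nose [ 0.54741255 -0.22952144  0.021     ]
0.1456778071007772 62.43644714355469 [0.50832153 0.19849482 0.02166148]
[ 0.50120075 -0.1879499 ] 14.725 [300.71452472  97.38814781] [289.930701    88.01957892] [289.58640271  87.72103145]
```

View pics/w4.png

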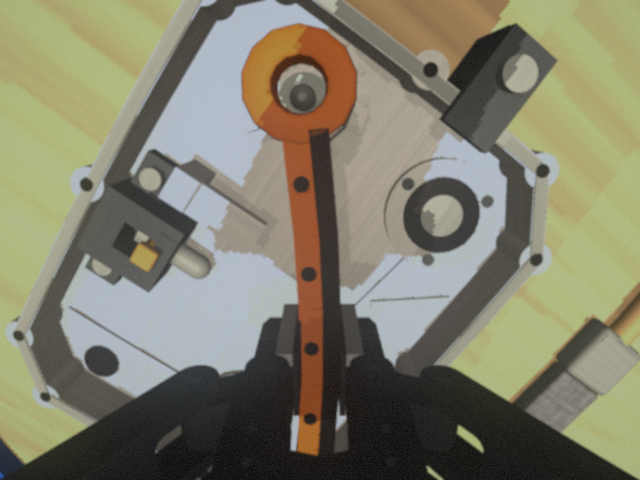

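w4: the eye's outer ring is centred at about (299.5,84) and the pin tip shows inside the hole at about (302,96), against a prediction of (300.7,97.4). I'll correct by the measured offset and lower the rail.

```bash
python3 - <<'E'
from h import *
d=np.load('w4.npz');C=(d['K'],float(d['k1']),d['E'])
im=cv2.imread('pics/w4.png');hsv=cv2.cvtColor(im,cv2.COLOR_BGR2HSV)
m=((hsv[...,0]<16)&(hsv[...,1]>170)&(hsv[...,2]>60)).astype(np.uint8);m[125:]=0;m[:,:200]=0;m[:,400:]=0
cn=max(cv2.findContours(m,0,2)[0],key=cv2.contourArea);hull=cv2.convexHull(cn)
pts=hull[hull[:,0,1]<118];el=cv2.minEnclosingCircle(pts);print(el,cv2.fitEllipse(pts))
c=np.array(cv2.fitEllipse(pts)[0])
eye=pix2w(C,c,.1203)[:2];pin=pix2w(C,(302,96),.042)[:2];cor=pin-eye
print('eye',eye,'pin',pin,'cor',cor)
tool=np.array(robot.current_tool_pos());v=tool[:2]-eye
print('tool from eye: dist',np.linalg.norm(v),np.degrees(np.arctan2(v[1],v[0])))
if np.linalg.norm(cor)<.008 :
    q=[*(tool[:2]+cor),.07]; robot.line_to(q,velocity=.1)
    hit=robot.line_to([q[0],q[1],.0325],velocity=.05,f_stop=8)
    print(hit,robot.current_tool_pos(),robot.current_contact_force(),robot.current_time_s())
E
```

```text
((319.2943115234375, 74.29597473144531), 50.36703872680664) ((313.010498046875, 81.37467956542969), (84.38824462890625, 108.4387435913086), 173.4120330810547)
eye [ 0.43330148 -0.23872641] pin [ 0.43783474 -0.24283441] cor [ 0.00453326 -0.004108  ]
tool from eye: dist 0.08632550396941759 37.679342132336146
True [ 0.50465373 -0.18938921  0.03239807] [-1.2427475  -0.50619917  3.79975268] 16.0917
```

My segmentation missed the bright half of the ring, so that correction was off. Even so, the rail came down to floor height with little force. I'll look before letting go.

```bash
python3 - <<'E'
from h import *
C=cam('wrist');im=grab('wrist','w5.png');np.savez('w5.npz',K=C[0],k1=C[1],E=C[2])
print(w2pix(C,[.4385,-.243,.043]),w2pix(C,[.4385,-.243,.032]))
E
```

```text
[303.93750987  82.25207782] [305.10103893  85.02073174]
```

View pics/w5.png

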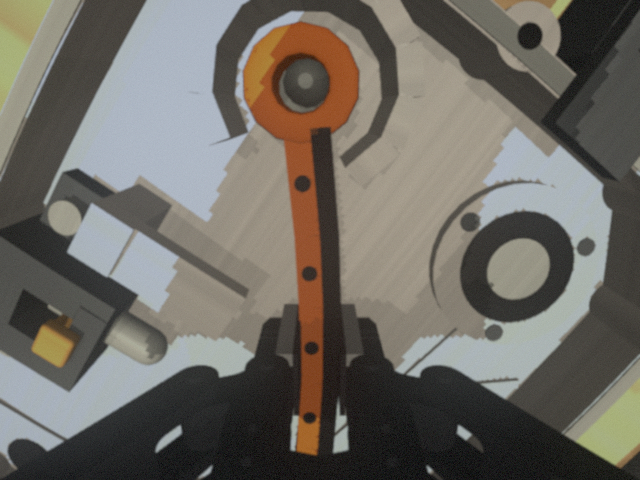

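The eye is seated: the pin tip at (306,80) stands up through the hole, inside the ring wall. Next I'll release, lift, check the lie of the rail numerically and go to the push start.

```bash
cat >> h.py <<'E'
P=np.array([.4386,-.2429]); Y0=np.radians(2.4)
def rail():
    C=cam('wrist');im=grab('wrist');hsv=cv2.cvtColor(im,cv2.COLOR_RGB2HSV)
    m=((hsv[...,0]>3)&(hsv[...,0]<21)&(hsv[...,1]>165)&(hsv[...,2]>50)).astype(np.uint8)
    m=cv2.morphologyEx(m,cv2.MORPH_CLOSE,np.ones((5,5)))
    n,l,st,_=cv2.connectedComponentsWithStats(m);k=1+np.argmax(st[1:,4])
    v,u=np.nonzero(l==k);i=np.random.default_rng(0).choice(len(u),300)
    w=np.array([pix2w(C,(u[j],v[j]),.032)[:2] for j in i])-P
    r=np.hypot(*w.T);a=np.arctan2(w[:,1],w[:,0])-Y0
    far=r>.5*r.max()
    return len(u),r.max(),np.median(a[far]),np.c_[r,a][np.argsort(r)[[20,100,200,280]]].round(3).tolist(),im
E
python3 - <<'E'
from h import *
t=np.array(robot.current_tool_pos())
fingers.gripper_to(.3);robot.line_to(t+[0,0,.1],velocity=.15)
robot.line_to([.50,-.19,.26],robot.current_eef_rot(),velocity=.25)
r=rail();print(r[:4]);cv2.imwrite('pics/w6.png',r[4][:,:,::-1])
fingers.gripper_to(0)
H=Y0+.6;R=np.array([[np.cos(H),-np.sin(H)],[np.sin(H),np.cos(H)]])
s=P+R@[.15,.03];o=[180,0,np.degrees(H)-90]
robot.move_to([*s,.12],o);r=rail();print(r[:4]);cv2.imwrite('pics/w7.png',r[4][:,:,::-1])
print(robot.current_joint_positions(),robot.current_time_s(),robot.current_finger_gap())
E
```

```text
(831, np.float64(0.024350783191769403), np.float64(0.050084377931114116), [[0.009, 1.504], [0.012, 2.413], [0.014, 0.727], [0.019, 0.606]])
(2243, np.float64(0.04526656253417865), np.float64(0.5824927940756819), [[0.009, 2.575], [0.012, 2.573], [0.016, 0.683], [0.038, 0.641]])
[ -31.02794487   38.21777951   64.47138558   97.75039207  -36.93262057
   68.30297124 -100.00514375] 21.6333 -0.0005331040493489382
```

The eye is centred on the pin (inner radius about 9 mm) and the rail is at about 0.6 rad. Now the push.

```bash
python3 - <<'E'
from h import *
def pose(a,off=.0205,r=.15):
    H=Y0+a;R=np.array([[np.cos(H),-np.sin(H)],[np.sin(H),np.cos(H)]])
    return P+R@[r,off],[180,0,np.degrees(H)-90]
s,o=pose(.6,.030)
print(robot.line_to([*s,.031],velocity=.1,f_stop=8),robot.current_tool_pos(),robot.current_contact_force())
z=.031
for a,v in [(.55,.04),(.42,.06),(.29,.06),(.16,.06)]:
    p,o=pose(a);h=robot.line_to([*p,z],o,velocity=v,f_stop=12)
    print(a,h,np.round(robot.current_contact_force(),1))
    if h: break
if not h:
    p,o=pose(-.06);h=robot.line_to([*p,z],o,velocity=.025,f_stop=16)
    t=np.array(robot.current_tool_pos())[:2]-P;print('end',h,np.round(robot.current_contact_force(),1))
    # implied rail angle
    print(np.arctan2(t[1],t[0])-Y0-np.arctan2(.0205,.15))
print(robot.current_time_s())
E
```

```text
False [ 0.54136654 -0.12946373  0.03166655] [0.81189143 0.17975444 0.19971466]
0.55 False [-0.   0.7  0.9]
0.42 False [ 0.5 -0.6  0.2]
0.29 False [-0.   0.2  0.1]
0.16 False [ 0.3  0.9 -0.3]
end True [0.1 1.5 2.6]
0.07559255750796168
25.5
```

```bash
python3 - <<'E'
from h import *
r=rail();cv2.imwrite('pics/w8.png',r[4][:,:,::-1]);print(r[:4])
for _ in range(4): print(np.round(robot.current_contact_force(),1),np.round(robot.current_torque(),2),np.round(robot.current_tool_pos(),4));robot.pause(.05)
C=cam('wrist')
for q in [(0,0),(.085,.006),(.165,.0)]:
    a=Y0+.07;R=np.array([[np.cos(a),-np.sin(a)],[np.sin(a),np.cos(a)]]);print(w2pix(C,[*(P+R@q),.032]))
grab('top','t8.png');b=grab('scene')
E
```

```text
(6412, np.float64(0.15728292048813136), np.float64(0.08622481167362192), [[0.089, 0.149], [0.1, 0.031], [0.123, 0.087], [0.151, 0.073]])
[0.3 2.6 1.8] [0.43 0.11 0.03] [ 0.5852 -0.2045  0.0302]
[-0.6  2.8  0.5] [0.46 0.05 0.03] [ 0.5851 -0.2043  0.0299]
[-1.2  1.9  1.6] [0.38 0.08 0.06] [ 0.5851 -0.2042  0.0298]
[-1.   2.8  2. ] [ 0.47  0.08 -0.03] [ 0.5851 -0.2041  0.0298]
[729.9832546  269.52935374]
[512.44421848 298.3834924 ]
[268.07085523 291.33118998]
```

The rail is at the plunger (about 0.08 rad) with only about 3 N on the tool, so the stop was a transient at contact. I'll continue in small steps and watch the force.

```bash
python3 - <<'E'
from h import *
def pose(a,off=.0205,r=.15):
    H=Y0+a;R=np.array([[np.cos(H),-np.sin(H)],[np.sin(H),np.cos(H)]])
    return P+R@[r,off],[180,0,np.degrees(H)-90]
for a in np.arange(.05,-.08,-.02):
    p,o=pose(a);h=robot.line_to([*p,.031],o,velocity=.02,f_stop=22);robot.pause(.1)
    t=np.array(robot.current_tool_pos())[:2]-P;F=np.array(robot.current_contact_force())
    print(round(a,3),h,np.round(F,1),round(np.arctan2(t[1],t[0])-Y0-np.arctan2(.0205,.15),4))
    if h or abs(F[1])>22: break
print(robot.current_time_s())
r=rail();cv2.imwrite('pics/w9.png',r[4][:,:,::-1]);print(r[:4])
E
```

```text
0.05 False [-1.2  5.  -0.4] 0.0687
0.03 False [-2.5  8.   2.9] 0.0594
0.01 False [-2.9  8.6  3.3] 0.044
-0.01 False [-3.3  9.3  3.9] 0.0295
-0.03 False [-1.   7.7  1.8] 0.0017
-0.05 False [-0.7  7.9  0.6] -0.0197
-0.07 False [-0.8  8.7  2.5] -0.0359
28.7333
(6810, np.float64(0.157450272872708), np.float64(-0.02394736264679668), [[0.086, -0.004], [0.104, -0.075], [0.128, -0.053], [0.151, -0.037]])
```

```bash
python3 - <<'E'
from h import *
def pose(a,off=.0205,r=.15):
    H=Y0+a;R=np.array([[np.cos(H),-np.sin(H)],[np.sin(H),np.cos(H)]])
    return P+R@[r,off],[180,0,np.degrees(H)-90]
for a in (-.085,-.1,-.115):
    p,o=pose(a);h=robot.line_to([*p,.031],o,velocity=.02,f_stop=22);robot.pause(.1)
    t=np.array(robot.current_tool_pos())[:2]-P;F=np.array(robot.current_contact_force())
    print(a,h,np.round(F,1),round(np.arctan2(t[1],t[0])-Y0-np.arctan2(.0205,.15),4))
    if h or abs(F[1])>13: break
for a in (0.0,.1,.2):
    p,o=pose(a);robot.line_to([*p,.031],o,velocity=.05);print(rail()[1:4],np.round(robot.current_contact_force(),1))
t=np.array(robot.current_tool_pos());robot.line_to(t+[0,0,.12],velocity=.2)
p,o=pose(0.3,.02,.11);robot.move_to([*p,.2],o)
im=grab('wrist');cv2.imwrite('pics/w10.png',im[:,:,::-1]);print(robot.current_time_s())
E
```

```text
-0.085 False [-1.9  9.2  1.8] -0.0473
-0.1 False [-2.1 10.1  4. ] -0.0573
-0.115 False [-2.1 14.1  5.8] -0.0592
(np.float64(0.15814379040414434), np.float64(-0.004062918525015443), [[0.089, -0.081], [0.105, -0.05], [0.129, -0.048], [0.153, -0.029]]) [ 0.2 -0.2 -0.6]
(np.float64(0.15556429465217655), np.float64(0.007163427966407052), [[0.081, 0.08], [0.1, -0.057], [0.12, -0.039], [0.144, 0.016]]) [-1.5 -0.2 -0.4]
(np.float64(0.1363749784061684), np.float64(0.023584924555297357), [[0.081, 0.065], [0.098, 0.03], [0.118, -0.004], [0.132, 0.031]]) [-0.2 -0.5  0.8]
32.6
```

View pics/w10.png

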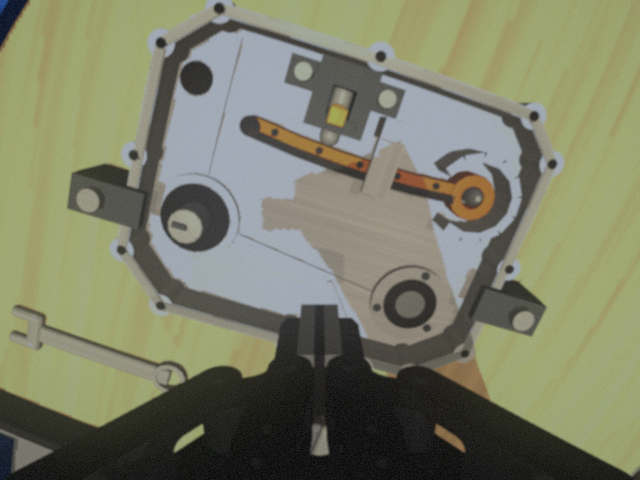

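w10 shows the eye on the pin at (472,197) and the rail under the tongue at (380,165). It lies against the short, pressed-in plunger at (330,138), with the brass catch dropped at (338,115). The gripper is clear, so I'm handing in.

```bash
python3 -c "
from h import *
print(workorder.close_job())"
```

```text
the job is handed in; nothing more can be done
None
```

The job is handed in: the last picture shows the orange rail with its eye on the pivot pin, under the tongue and home against the caught plunger, finished about 33 s into the 58 s limit with nothing else touched.

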